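# Turn the empty caddy so that it stacks on the filled one

### The arm

A 6-joint arm with a two-finger parallel gripper is mounted at the origin on the work surface. World frame = base frame: x ahead of the robot, y to its left, z up, the work surface at z = 0. Lengths are in m, angles in rad, forces in N, time in s.
With the tool pointing down it reaches from about 0.225 to 0.875 m from the base axis. Payload 3.4 kg.
Tool frame: the origin (TCP) lies midway between the tips of the shut fingers; the grasp point (between the pads) lies 19 mm behind it; z points along the fingers, y is the direction in which the jaws open and shut (so a half turn about z gives the same grasp; the last joint's range is limited). The gripper opens to 85 mm and grips with 20 to 120 N. Pads are 22 mm wide; open, the fingers measure 114 mm over their backs; the gripper's body (76 mm by 85 mm) begins 54 mm behind the grasp point. The pads swing forward as they close: fully open they stand 13 mm farther back than shut.
Start: joints at [-1.296, 0.276, 1.505, -0, 1.361, -0.121], TCP at [0.222, -0.531, 0.231] pointing down, gripper open.
Joint ranges: [-2.89, 2.89], [-0.75, 2.08], [0.22, 2.7], [-1.18, 4.32], [0.11, 2.71], [-2.7, 2.7]. Speed limits (rad/s): [2.57, 2.57, 3.14, 3.14, 3.14, 3.14].

### API

Orientations are given as [roll, pitch, yaw] about the fixed x, y, z axes, in that order (R = Rz(yaw) Ry(pitch) Rx(roll)).
In Python, from station import manip gives the robot as it stands.
- The arm moves only by the tool step_arm, never from a script. Its argument "deltas" is a list of rows, each a list of 4 numbers: the shift along the tool's x, y, z in cm, then the turn about the tool's z in rad. In form: [[tx, ty, tz, yaw], ...]. A call has 1 to 5 rows; each row is the pose to reach, as a shift and turn from the pose commanded when the call began, along the tool's axes at that moment; what a row does not reach only later rows make up. A row lasts 1/8 s, in which the tool goes at most 62.5 mm and 10.7 degrees, less where a joint would pass 70% of its speed; a pose out of reach is approached as far as the arm can. A call with a gripper value outside its range is refused whole. "jaw" is the opening, from 0 (shut) to 1 (fully open), set as the call begins (left out, the last holds). The fingers move at their own pace and stop on an object; "newtons" is the grip in N (left out, the last holds). Time passes only in rows, so rows that repeat a pose let the fingers close. It gives the time, the measured TCP pose, the force and the opening at its end, in the units of the state.
- manip.get_obs(): the state, without advancing time (a new reading comes with each control period).
- manip.read_camera(name): name is "scene" or "side" or "wrist"; returns a dict with "img" (480x640x3 uint8, blue, green, red), "fx", "fy", "cx", "cy" (pixels), "T" (4x4, takes a point from camera to world coordinates). Camera axes: x right, y down, z forward; pixel columns grow to the right and rows downward; lengths in m; the calibration is good to about 2 mm. A picture is of the moment at which its call begins. There is no depth.
- manip.hand_in(): hands the job in, once; it reports no verdict.
The state is a dict: "t": time; "qpos": joint angles; "qvel": joint speeds; "joint_efforts": joint torques, N m; "eef_pos": TCP position; "orientation": TCP orientation; "force": force on the tool from outside, world axes, zero at the start; "ft_torque": the same for the moment, N m; "width": finger opening in m.
Only numpy, scipy, OpenCV 4.12 (cv2) and the standard library are available. Lean on these libraries where they do the work, as an engineer would, in place of code of your own. Each camera call takes 0.05 s, during which the arm holds its last target.

### The job

Stack the empty blue-ended caddy on the caddy that holds the white chopstick rests, turned end for end so that their blue ends lie opposite and it stands on the lower rim instead of nesting down inside. Line it up squarely, lower it into place rather than dropping it, and let go. Leave the filled caddy and the orange-ended one where they stand.

Things in the scene. Friction and masses are not known exactly. Their poses are not given: they have to be found in the camera images.
- blue_caddy: Empty steel caddy, blue at its +x end: 180 (x) by 62 (y) mm at the rim, 60 mm high, open top, 0.14 to 0.28 kg. Rim band: vertical, top 18 mm, 3 mm thick; walls slope inward below. Stands on two wooden cross runners 96 mm long (y), 12 wide, 8 high, at x = +58 and -24 mm. Grip across the rim band at mid-length. Origin: centre of the plan, at the runners' underside; z up.
- blue_end (a point): Middle of the top edge of the empty caddy's blue end: 88.5 mm along +x and 60 mm above its origin. All three caddies have 20 mm slots in both long walls, from floor to rim, over their own runners (centred at x = +58 and -24 mm); the rim is whole elsewhere.
- filled_caddy: Lower caddy: same shape, size, axes and blue +x end, loose, 0.7 kg, with white ceramic chopstick rests on its floor (tops 22 mm above its origin). A caddy set on it the same way round drops its runners into the slots and nests, origin only about 22 mm up; turned half round, blue ends opposite, its runners rest on the rim, origin 60 mm above this one's.
- orange_caddy: Bystander: empty caddy of the same shape, size and axes as the blue-ended one, but its +x end is orange. Also about, beyond the caddies: a grey bowl, a glass box and small steel cups, none over 85 mm high.
There are look-alikes about, which are no part of the job. What is shaped like the filled_caddy but yellow is not meant.

How it is judged:
On the way:
1. the gripper, still holding it, has lowered the empty caddy to within 12 mm of the filled caddy's rim, roughly over it (contact force between the fingers and blue_caddy above 1 N and z of blue_caddy in the frame of filled_caddy between 0.05 and 0.072 m and horizontal distance between blue_caddy and filled_caddy below 0.025 m), for 0.1 s.
At the end, for the whole second after the job is handed in: The empty blue-ended caddy rests on the rim of the filled caddy (origin 60 mm above the lower one's, within 6 mm), level within 5 degrees, centred within 15 mm, long axes parallel within 10 degrees, blue ends opposite, released and still; the filled caddy stands level on the counter (z of blue_caddy in the frame of filled_caddy between 0.054 and 0.066 m and horizontal distance between blue_caddy and filled_caddy below 0.015 m and angle between the x axis of blue_caddy and the x axis of filled_caddy, either way round below 0.19 rad and x of blue_end in the frame of filled_caddy below -0.06 m and angle between each of blue_caddy, filled_caddy's own z axis and vertical below 0.09 rad and height (world z) of filled_caddy below 0.008 m and linear speed of blue_caddy below 0.02 m/s and contact force between blue_caddy and filled_caddy above 0.5 N); the robot touches nothing.
It fails at once if the orange-ended caddy is moved by more than 30 mm (distance of orange_caddy from where it was at the start of the episode above 0.03 m).
It fails at once if the filled caddy is moved by more than 40 mm (distance of filled_caddy from where it was at the start of the episode above 0.04 m).
It also fails if it takes over 38 s, if anything falls off the work surface, if the arm or the gripper's body presses on something with over 40 N, if the wrist force passes 120 N, or if a joint passes its speed limit or range.

## Working session

There is one attempt and no reset: what is moved stays moved. The work goes in short steps, Python scripts to look and compute and a tool call to move; the robot and the scene stay as the last step left them, time stands still between calls to the robot, and variables do not carry over. Pictures are saved under pics/ and viewed, and the job is handed in when it is done.

Besides the shell and the picture viewer there is one more tool, called after "Call:" as a command line: name --pt "numbers of a row" for each row, then --argument value for the rest. step_arm: Moves the arm, as the interface text tells. Its arguments: {"type":"object","properties":{"deltas":{"type":"array"},"jaw":{"type":"number"},"newtons":{"type":"number"}},"required":["deltas"]}

```bash
mkdir -p pics; ls
cat > h.py <<'E'
import numpy as np, cv2
from station import manip
def ray(c,u,v):
    d=np.array([(u-c['cx'])/c['fx'],(v-c['cy'])/c['fy'],1.0]); T=np.array(c['T'])
    return T[:3,3],T[:3,:3]@d
def onz(c,u,v,z):
    o,d=ray(c,u,v); return o+d*(z-o[2])/d[2]
def proj(c,p):
    T=np.array(c['T']); q=T[:3,:3].T@(np.array(p)-T[:3,3]); return c['fx']*q[0]/q[2]+c['cx'],c['fy']*q[1]/q[2]+c['cy']
E
python3 - <<'E'
from h import *
import pickle
for n in ['scene','side','wrist']:
    c=manip.read_camera(n); cv2.imwrite(f'pics/{n}0.png',c['img']); pickle.dump(c,open(f'pics/{n}0.pkl','wb'))
    print(n,np.round(np.array(c['T']),3).tolist(),c['fx'])
o=manip.get_obs();print(o)
E
```

```text
pics
scene [[-0.234, 0.65, -0.723, 1.116], [0.972, 0.148, -0.181, 0.204], [-0.011, -0.745, -0.667, 0.639], [0.0, 0.0, 0.0, 1.0]] 457.71945237297626
side [[-0.693, -0.446, 0.566, -0.275], [-0.72, 0.45, -0.528, 0.774], [-0.019, -0.774, -0.633, 0.934], [0.0, 0.0, 0.0, 1.0]] 618.0424698212724
wrist [[0.387, -0.871, -0.304, 0.299], [-0.922, -0.366, -0.124, -0.497], [-0.003, 0.328, -0.945, 0.374], [0.0, 0.0, 0.0, 1.0]] 411.69308111155965
{'t': 0.15, 'qpos': array([-1.29600624e+00,  2.76454461e-01,  1.50583736e+00,  3.40265155e-06,
        1.36073927e+00, -1.20996416e-01]), 'qvel': array([ 0.00120296,  0.00019611, -0.00330817,  0.00030767, -0.00032373,
        0.00023889]), 'joint_efforts': array([ 1.92490668e-03, -4.17145264e+01, -2.46032292e+01, -8.20837636e-05,
        7.62088574e-03, -1.07573777e-05]), 'eef_pos': array([ 0.22156927, -0.53015647,  0.23063773]), 'orientation': array([-3.14016513e+00, -1.76923934e-04,  3.95785661e-01]), 'force': array([-0.105632  ,  1.14807279, -0.42970237]), 'ft_torque': array([0.00483316, 0.00905123, 0.02948677]), 'width': 0.08524100176504765}
```

View pics/scene0.png

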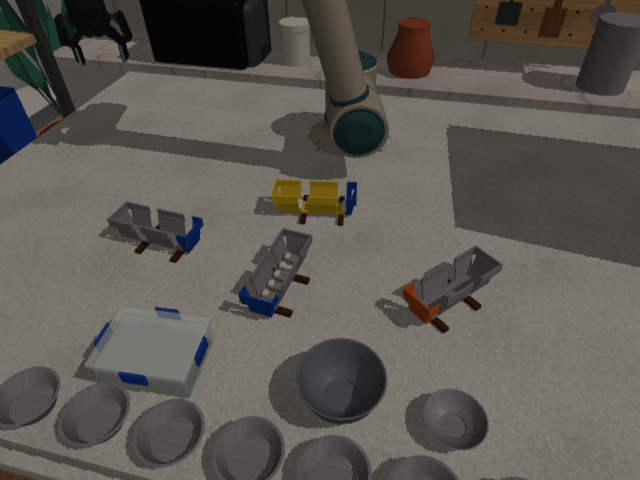

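View pics/side0.png

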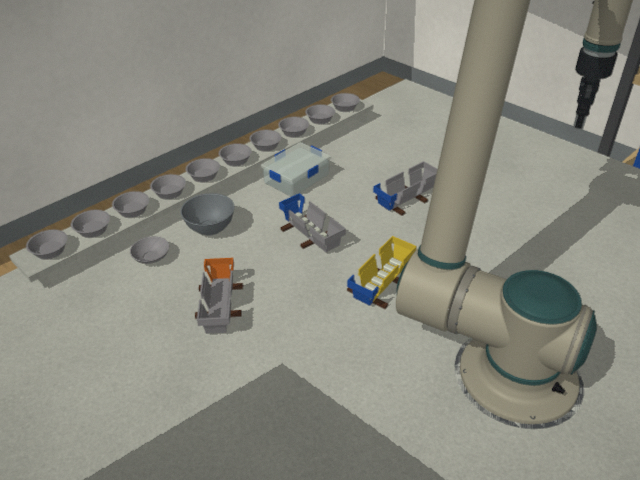

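View pics/wrist0.png

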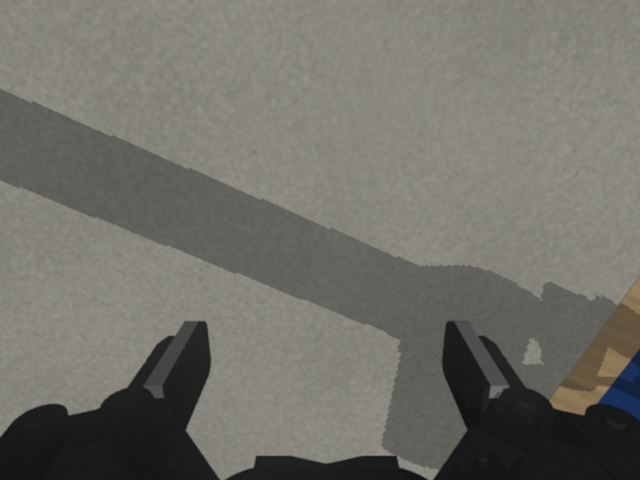

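Candidates in scene view: the empty steel caddy with a blue end at (155,230), the steel caddy with white rests at (277,272), the yellow caddy with rests at (313,198) (look-alike), and the orange-ended one at (452,285). The first fits blue_caddy and the second fits filled_caddy. I'll confirm that in an enlarged crop.

Run:
```python
from h import *
a=cv2.imread('pics/scene0.png')[170:330,90:370]; b=cv2.imread('pics/side0.png')[150:310,260:460]
cv2.imwrite('pics/crop1.png',cv2.resize(a,None,fx=2.8,fy=2.8,interpolation=cv2.INTER_CUBIC))
cv2.imwrite('pics/crop2.png',cv2.resize(b,None,fx=3.6,fy=3.6,interpolation=cv2.INTER_CUBIC))
```

```text
(no output)
```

View pics/crop1.png

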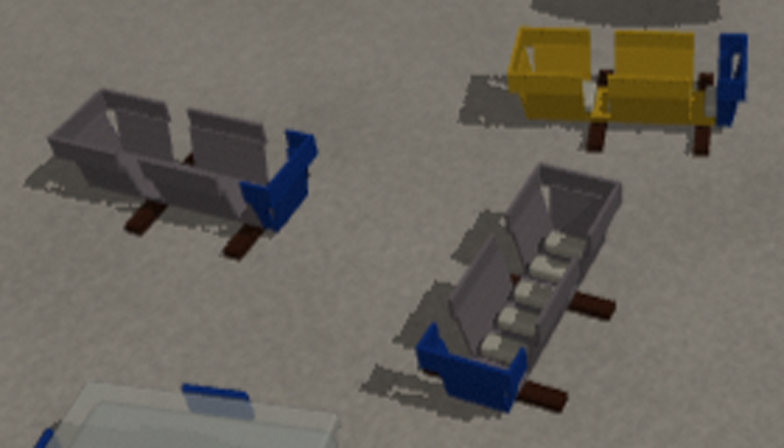

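View pics/crop2.png

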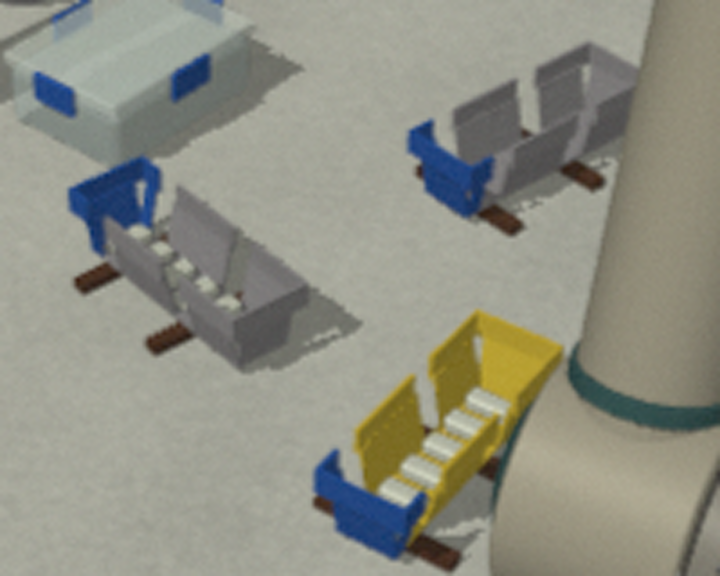

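The crop confirms it. The empty steel caddy with a blue end is at the left, the steel caddy with white rests is in the middle, and the yellow one is the decoy. Next I'll measure the rim corners.

Run:
```python
from h import *
import pickle
S=pickle.load(open('pics/scene0.pkl','rb'));D=pickle.load(open('pics/side0.pkl','rb'))
def s(p):return (p[0]/2.8+90,p[1]/2.8+170)
def d(p):return (p[0]/3.6+260,p[1]/3.6+150)
def show(n,c,pts):
    P=np.array([onz(c,*p,0.06)[:2] for p in pts]); print(n,P.round(4).tolist(),'ctr',P.mean(0).round(4),'edges',[round(float(np.linalg.norm(P[i]-P[(i+1)%len(P)])),4) for i in range(len(P))])
    if len(P)==4:
        a=(P[2]+P[3]-P[0]-P[1]);print('   yaw(grey->blue)',np.arctan2(a[1],a[0]))
show('blue',S,[s(p) for p in [(103,91),(50,138),(267,190),(316,141)]])
show('fill',S,[s(p) for p in [(541,164),(622,183),(524,360),(419,345)]])
show('blueD',D,[d(p) for p in [(590,42),(410,130),(490,162)]])
show('fillD',D,[d(p) for p in [(308,287),(236,318),(70,190),(150,158)]])
# orange rough
show('or',S,[(478,247),(502,268),(421,322),(404,290)])
```

```text
blue [[0.4761, -0.3758], [0.5338, -0.3829], [0.5503, -0.2063], [0.4947, -0.1958]] ctr [ 0.5137 -0.2902] edges [0.0582, 0.1773, 0.0566, 0.1809]
   yaw(grey->blue) 1.47250290704244
fill [[0.4832, -0.0328], [0.4898, 0.0268], [0.6545, 0.0097], [0.6574, -0.055]] ctr [ 0.5712 -0.0128] edges [0.06, 0.1655, 0.0647, 0.1757]
   yaw(grey->blue) -0.11506704818211963
blueD [[0.5286, -0.3834], [0.5466, -0.2075], [0.4827, -0.2167]] ctr [ 0.5193 -0.2692] edges [0.1769, 0.0646, 0.1729]
fillD [[0.4762, -0.0319], [0.4865, 0.0219], [0.6614, 0.0045], [0.6503, -0.0585]] ctr [ 0.5686 -0.016 ] edges [0.0548, 0.1758, 0.064, 0.1762]
   yaw(grey->blue) -0.1253260557360298
or [[0.4531, 0.3324], [0.4991, 0.3726], [0.6493, 0.2439], [0.5888, 0.2111]] ctr [0.5476 0.29  ] edges [0.061, 0.1978, 0.0689, 0.182]
   yaw(grey->blue) -0.7184937554103537
```

Call:
step_arm --pt "6 -1.8 0 -0.18" --pt "12 -3.6 0 -0.36" --pt "18 -5.4 0 -0.54" --pt "24 -7.2 0 -0.72" --pt "30 -8.9 0 -0.9" --jaw 1

```text
t: 0.78
eef_pos: [0.4651, -0.3316, 0.2312]
orientation: [3.142, 0.0, 1.302]
force: [-0.1, -0.2, -0.1]
width: 0.0856
```

Call:
step_arm --pt "5.1 3.5 0 -0.18" --pt "5.1 3.5 0 -0.18" --pt "5.1 3.5 0 -0.18"

```text
t: 1.15
eef_pos: [0.5111, -0.2933, 0.2309]
orientation: [-3.14, 0.0, 1.476]
force: [-0.6, -0.4, 0.4]
width: 0.0851
```

Run:
```python
from h import *
import pickle
c=manip.read_camera('wrist'); cv2.imwrite('pics/w1.png',c['img']); pickle.dump(c,open('pics/w1.pkl','wb'))
o=manip.get_obs();print(o['eef_pos'],o['orientation'],o['t'])
```

```text
[ 0.51061445 -0.29392484  0.23101458] [-3.14050482e+00  3.17689889e-04  1.47478410e+00] 1.2
```

View pics/w1.png

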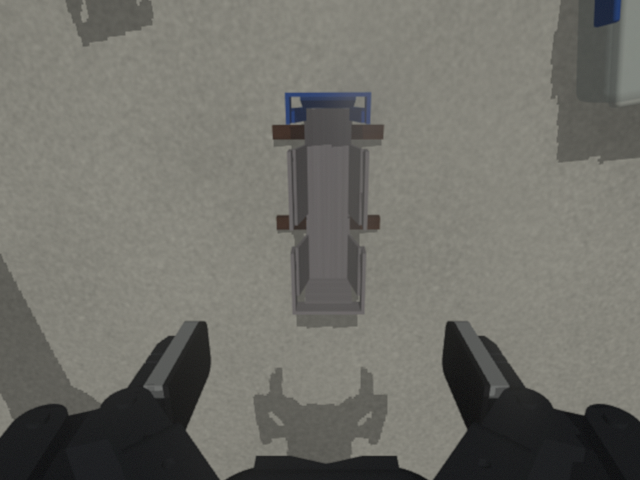

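The wrist view shows the empty caddy centred, with blue corners at (285,93) and (371,93), and grey corners at (292,313) and (366,313). I'll take the pose from these.

```bash
cat > pose.py <<'E'
from h import *
import pickle
def pose(c,pts,z=0.06,hz=0.231):
    # pts: blueL, blueR, greyL, greyR
    P=np.array([onz(c,*p,z)[:2] for p in pts]);a=P[:2].mean(0);b=P[2:].mean(0)
    y=np.arctan2(*(a-b)[::-1]); return (a+b)/2,y,np.linalg.norm(a-b),np.linalg.norm(P[0]-P[1]),np.linalg.norm(P[2]-P[3])
def delta(cur,yaw,tgt):
    d=np.array(tgt)-np.array(cur); return 100*d[0]*np.cos(yaw)+100*d[1]*np.sin(yaw), 100*d[0]*np.sin(yaw)-100*d[1]*np.cos(yaw), -100*d[2]
E
python3 - <<'E'
from pose import *
c=pickle.load(open('pics/w1.pkl','rb'))
p=pose(c,[(285,93),(371,93),(292,313),(366,313)]);print(p)
tgt=p[0]+0.004*np.array([np.cos(p[1]),np.sin(p[1])])
o=manip.get_obs();print(delta(o['eef_pos'],o['orientation'][2],[*tgt,0.026]), -(p[1]-o['orientation'][2]))
E
```

```text
(array([ 0.51175506, -0.2952887 ]), np.float64(1.4835261581890464), np.float64(0.17849628569858192), np.float64(0.061850694217696824), np.float64(0.06370264266411978))
(np.float64(0.27516183029769137), np.float64(0.1231132136491049), np.float64(20.501457625697277)) -0.008742059237687672
```

Call:
step_arm --pt "6 0.9 0 0" --pt "12 1.8 0 0" --pt "18 2.7 0 0" --pt "24 3.6 0 0" --pt "28 3.6 0 0"

```text
t: 1.82
eef_pos: [0.5737, -0.0175, 0.2314]
orientation: [3.141, -0.0, 1.474]
force: [-0.8, -0.9, -0.7]
width: 0.0851
```

Call:
step_arm --pt "0 0 0 0" --pt "0 0 0 0"

```text
t: 2.08
eef_pos: [0.5734, -0.0199, 0.2313]
orientation: [-3.142, 0.001, 1.474]
force: [-0.4, 0.5, -0.1]
width: 0.0852
```

Run:
```python
from h import *
import pickle
c=manip.read_camera('wrist'); cv2.imwrite('pics/w2.png',c['img']); pickle.dump(c,open('pics/w2.pkl','wb'))
o=manip.get_obs();print(o['eef_pos'],o['orientation'],o['t'])
```

```text
[ 0.57345235 -0.0200666   0.23134751] [3.14157932e+00 9.47571343e-04 1.47342190e+00] 2.125
```

View pics/w2.png

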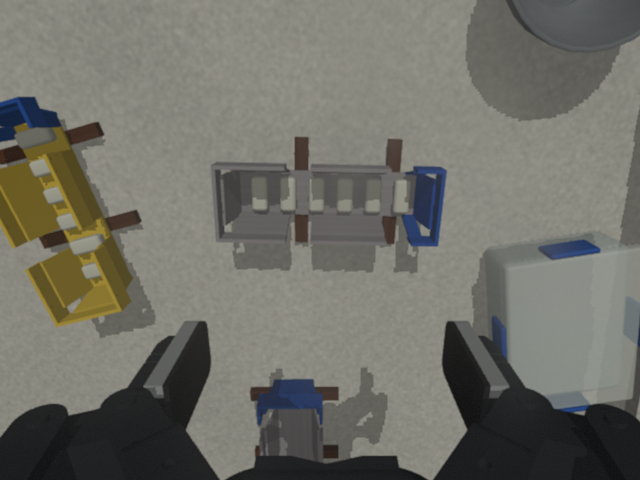

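Here the filled caddy's corners are blue (446,168) and (440,245), and grey (212,163) and (217,243). White rests are visible inside.

Run:
```python
from pose import *
c=pickle.load(open('pics/w2.pkl','rb'))
a=c['img'][140:260,190:470];cv2.imwrite('pics/w2c.png',cv2.resize(a,None,fx=2.8,fy=2.8,interpolation=cv2.INTER_CUBIC))
print(pose(c,[(446,168),(440,245),(212,163),(217,243)]))
o=manip.get_obs()
t=[0.51175,-0.2953]; t=[t[0]+.004*np.cos(1.4835),t[1]+.004*np.sin(1.4835)]
print(delta(o['eef_pos'],o['orientation'][2],[*t,0.231]))
```

```text
(array([ 0.57509247, -0.01658612]), np.float64(-0.11081835422284161), np.float64(0.1796735022044347), np.float64(0.062486362761218855), np.float64(0.06461375693923219))
(np.float64(-27.59285197958466), np.float64(-3.4692006182222563), np.float64(0.03475069286958121))
```

View pics/w2c.png

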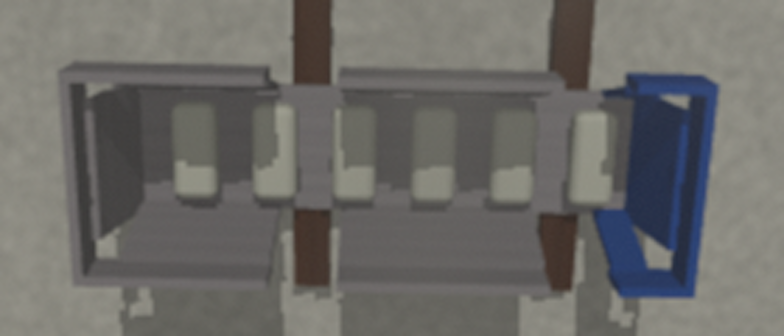

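Call:
step_arm --pt "-6 -0.8 0 0" --pt "-12 -1.6 0 0" --pt "-18 -2.4 0 0" --pt "-24 -3.2 0 0" --pt "-27.6 -3.5 0 -0.01"

```text
t: 2.75
eef_pos: [0.5106, -0.2943, 0.2313]
orientation: [-3.141, 0.001, 1.481]
force: [0.2, -0.0, 0.2]
width: 0.0855
```

Call:
step_arm --pt "0 0 3 0" --pt "0 0 6 0" --pt "0 0 8 0" --pt "0 0 10 0" --pt "0 0 10 0"

```text
t: 3.38
eef_pos: [0.5107, -0.2905, 0.1298]
orientation: [-3.138, -0.002, 1.483]
force: [0.1, -0.1, 1.0]
width: 0.0853
```

Run:
```python
from pose import *
c=manip.read_camera('wrist'); cv2.imwrite('pics/w3.png',c['img']); pickle.dump(c,open('pics/w3.pkl','wb'))
o=manip.get_obs();print(o['eef_pos'],o['orientation'],o['t'])
t=[0.51175,-0.2953]; t=[t[0]+.004*np.cos(1.4835),t[1]+.004*np.sin(1.4835)]
print(delta(o['eef_pos'],o['orientation'][2],[*t,0.026]))
```

```text
[ 0.51167469 -0.29076505  0.1309782 ] [-3.14034732e+00 -3.87992167e-04  1.48348911e+00] 3.425
(np.float64(-0.05111118331416367), np.float64(0.04704128170236831), np.float64(10.497819840662501))
```

View pics/w3.png

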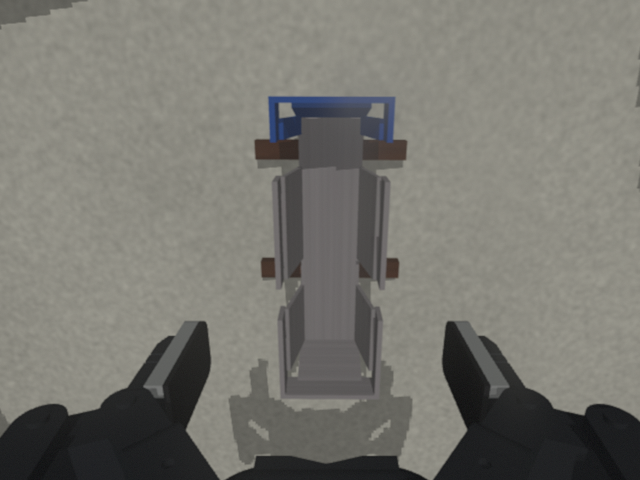

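Run:
```python
from pose import *
c=pickle.load(open('pics/w3.pkl','rb'))
print(pose(c,[(269,97),(394,97),(280,398),(382,398)]))
```

```text
(array([ 0.51217971, -0.29562396]), np.float64(1.4867156997136048), np.float64(0.17966655144475585), np.float64(0.06119890154858459), np.float64(0.0644037883652482))
```

Call:
step_arm --pt "0 0 3 0" --pt "0 0 6 0" --pt "0 0 8.5 0" --pt "0 0 10.3 0" --pt "0 0 10.3 0"

```text
t: 4.05
eef_pos: [0.5123, -0.2901, 0.0281]
orientation: [-3.141, -0.0, 1.485]
force: [-0.1, -0.0, 0.6]
width: 0.0851
```

Call:
step_arm --pt "0 0 0 0" --pt "0 0 0 0" --pt "0 0 0 0" --pt "0 0 0 0" --pt "0 0 0 0" --jaw 0 --newtons 45

```text
t: 4.68
eef_pos: [0.5138, -0.2906, 0.03]
orientation: [3.139, 0.002, 1.486]
force: [0.1, -0.8, 6.9]
width: 0.0612
```

Run:
```python
from pose import *
for n in ['wrist','side']:
  c=manip.read_camera(n); cv2.imwrite(f'pics/{n}4.png',c['img'])
c=manip.read_camera('scene'); cv2.imwrite('pics/scene4.png',cv2.resize(c['img'][150:310,50:270],None,fx=3.4,fy=3.4))
print(manip.get_obs())
```

```text
{'t': 4.825, 'qpos': array([-6.32290599e-01,  4.72164103e-01,  1.74919354e+00, -5.27236880e-04,
        9.16672899e-01, -5.47026017e-01]), 'qvel': array([-1.69871935e-04, -1.09785549e-03, -1.45418826e-04, -6.20294902e-05,
       -2.12229478e-04,  3.26924818e-04]), 'joint_efforts': array([  0.50320147, -43.36813688, -16.51728809,   0.18796342,
        -0.08756751,  -0.09175475]), 'eef_pos': array([ 0.51380049, -0.29058207,  0.03000936]), 'orientation': array([3.13876862e+00, 2.21111685e-03, 1.48584868e+00]), 'force': array([-0.18654951, -0.29261387,  5.99569101]), 'ft_torque': array([-0.10902423,  0.21723629, -0.11344159]), 'width': 0.06138133608639312}
```

View pics/scene4.png

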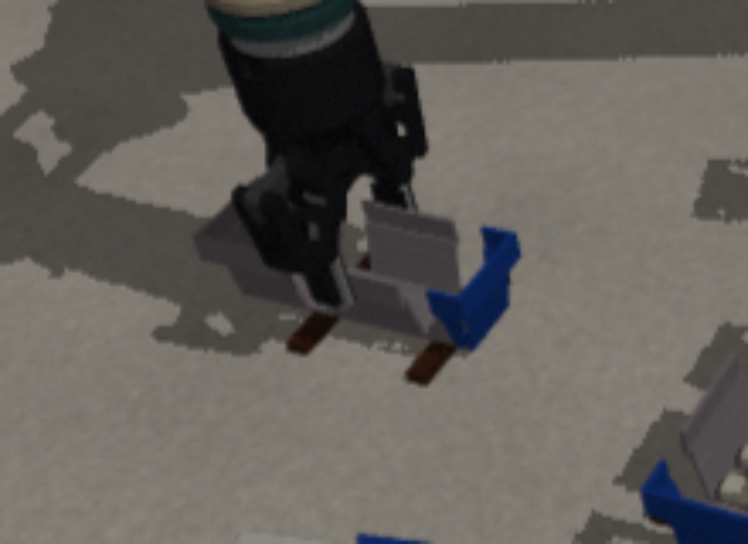

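View pics/wrist4.png

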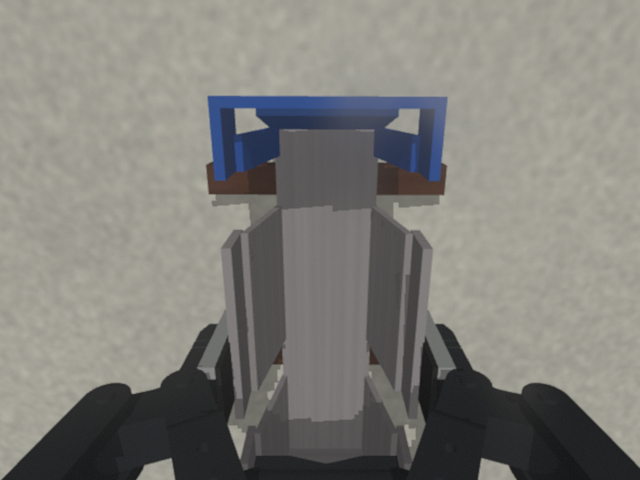

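Call:
step_arm --pt "0 0 -1 0" --pt "0 0 -3 0" --pt "0 0 -6 0" --pt "0 0 -10 0" --pt "0 0 -14 0"

```text
t: 5.45
eef_pos: [0.5123, -0.2891, 0.1695]
orientation: [-3.141, -0.001, 1.486]
force: [0.7, -0.9, -1.9]
width: 0.0613
```

Call:
step_arm --pt "0 0 0 0" --pt "0 0 0 0"

```text
t: 5.7
eef_pos: [0.512, -0.2889, 0.1676]
orientation: [-3.14, -0.001, 1.486]
force: [-0.5, -0.6, -1.8]
width: 0.0613
```

Run:
```python
from pose import *
c=manip.read_camera('wrist'); cv2.imwrite('pics/wrist5.png',c['img']); pickle.dump(c,open('pics/w5.pkl','wb'))
c=manip.read_camera('side'); cv2.imwrite('pics/side5.png',c['img']); pickle.dump(c,open('pics/side5.pkl','wb'))
o=manip.get_obs();print(o['eef_pos'],o['orientation'],o['t'],o['width'],o['force'],o['ft_torque'])
```

```text
[ 0.51167633 -0.28876174  0.16664361] [-3.13852128e+00 -1.84428079e-03  1.48582299e+00] 5.8 0.06114651838220982 [ 0.78972322  0.01141526 -2.93936495] [ 0.02839074 -0.02689348 -0.02485026]
```

View pics/wrist5.png

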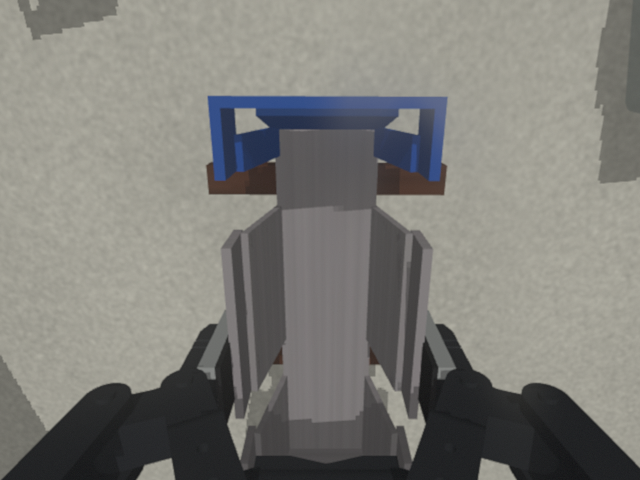

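View pics/side5.png

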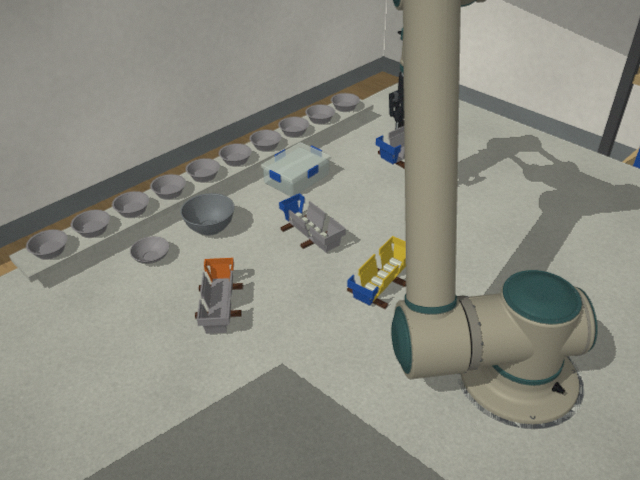

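Run:
```python
from pose import *
c=pickle.load(open('pics/w5.pkl','rb'))
o=manip.get_obs();e=o['eef_pos'];y=o['orientation'][2]
P=[onz(c,u,97,e[2]+0.030) for u in(208,447)]
print(np.linalg.norm(P[0]-P[1]),[delta(e,y,p) for p in P])
F=np.array([.575,-.0166]);fy=-.111;ty=fy+np.pi
for off in(-.005,):
  t=F-off*np.array([np.cos(ty),np.sin(ty)]);print('tcp target',t,ty)
  print(delta(e,y,[*t,.17]),ty-y)
```

```text
0.06278500676135151 [(np.float64(8.453841597784072), np.float64(-3.140702880059263), np.float64(-3.0)), (np.float64(8.460902523719781), np.float64(3.1377938256462103), np.float64(-3.0))]
tcp target [ 0.57003077 -0.01604614] 3.030592653589793
(np.float64(27.66842319215067), np.float64(3.4998217602345836), np.float64(-0.33563884839141467)) 1.5447696661496195
```

Call:
step_arm --pt "2 0.3 0 -0.12" --pt "5 0.7 0 -0.27" --pt "8 1.1 0 -0.42" --pt "11 1.4 0 -0.57" --pt "14 1.8 0 -0.72"

```text
t: 6.42
eef_pos: [0.5417, -0.1503, 0.1666]
orientation: [-3.14, -0.003, 2.211]
force: [-0.1, -0.4, -1.5]
width: 0.0612
```

Run:
```python
from pose import *
o=manip.get_obs();e=o['eef_pos'];y=o['orientation'][2];print(e,y,o['width'])
print(delta(e,y,[.570,-.016,.165]),3.0306-y)
```

```text
[ 0.54174303 -0.15030509  0.16659568] 2.210608987217176 0.06121148804969752
(np.float64(9.08698814100287), np.float64(10.285416672364576), np.float64(0.15956785642719795)) 0.819991012782824
```

Call:
step_arm --pt "2 2.3 0 -0.17" --pt "4.2 4.8 0 -0.34" --pt "6.4 7.3 0 -0.51" --pt "8.3 9.4 0 -0.68" --pt "9.1 10.3 0 -0.82"

```text
t: 7.05
eef_pos: [0.5707, -0.0155, 0.1666]
orientation: [3.141, -0.003, 3.032]
force: [-0.7, -0.6, -0.8]
width: 0.0612
```

Call:
step_arm --pt "0 0 0 0" --pt "0 0 0 0" --pt "0 0 0 0"

```text
t: 7.42
eef_pos: [0.5712, -0.018, 0.1679]
orientation: [-3.141, -0.001, 3.024]
force: [-0.3, -0.8, -1.9]
width: 0.0612
```

Run:
```python
from pose import *
for n in ['wrist','scene','side']:
  c=manip.read_camera(n); cv2.imwrite(f'pics/{n}6.png',c['img']); pickle.dump(c,open(f'pics/{n}6.pkl','wb'))
o=manip.get_obs();e=o['eef_pos'];y=o['orientation'][2];print(o['t'],e,o['orientation'],o['width'],o['qpos'])
print(delta(e,y,[.570,-.016,.165]),3.0306-y)
a=cv2.imread('pics/scene6.png')[130:330,190:390];b=cv2.imread('pics/side6.png')[110:310,240:440]
cv2.imwrite('pics/both6.png',cv2.resize(np.hstack([a,b]),None,fx=2,fy=2,interpolation=cv2.INTER_CUBIC))
```

```text
7.575 [ 0.57142748 -0.01785109  0.16825715] [-3.14140847e+00 -5.33574298e-05  3.02444219e+00] 0.06096621058162386 [-1.52801006e-01  3.12772747e-01  1.61352710e+00 -1.98363775e-04
  1.21533957e+00 -1.60637784e+00]
(np.float64(0.16340575072773128), np.float64(0.167155526957655), np.float64(0.3257154357307168)) 0.006157807783269131
```

View pics/both6.png

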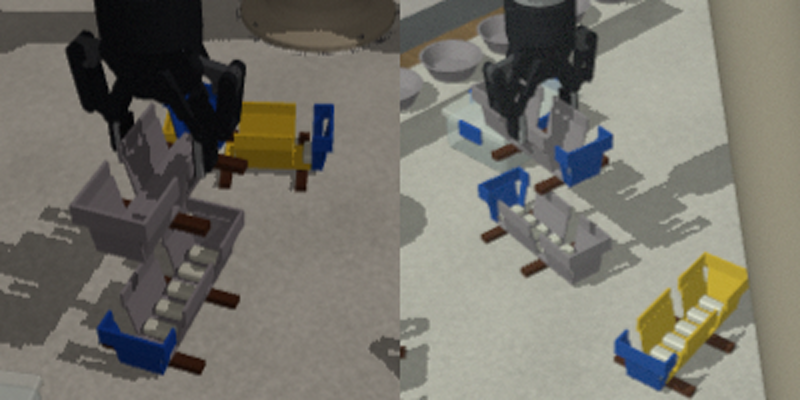

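View pics/wrist6.png

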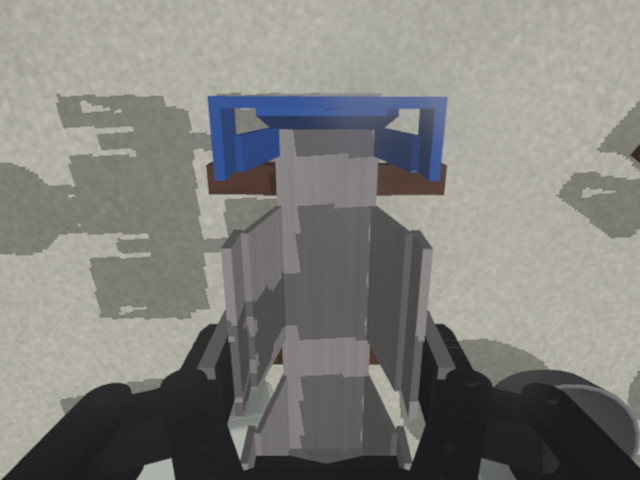

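The grip is unchanged (blue end at row 97 again) and the blue ends lie opposite. Lowering most of the way now.

Call:
step_arm --pt "0.1 0.1 1.2 0" --pt "0.1 0.1 2.6 0" --pt "0.1 0.1 4.0 0" --pt "0.1 0.1 5.4 0" --pt "0.1 0.1 6.2 0"

```text
t: 8.2
eef_pos: [0.57, -0.0161, 0.1048]
orientation: [-3.142, -0.002, 3.026]
force: [0.4, 0.0, -1.2]
width: 0.0614
```

Call:
step_arm --pt "0 0 0 0" --pt "0 0 0 0"

```text
t: 8.45
eef_pos: [0.5711, -0.0162, 0.1067]
orientation: [-3.141, 0.001, 3.026]
force: [-0.1, 0.0, -1.9]
width: 0.0614
```

Run:
```python
from pose import *
for n in ['scene','side']:
  c=manip.read_camera(n); cv2.imwrite(f'pics/{n}7.png',c['img']); pickle.dump(c,open(f'pics/{n}7.pkl','wb'))
o=manip.get_obs();e=o['eef_pos'];y=o['orientation'][2];print(o['t'],e,o['orientation'],o['width'],o['force'])
print(delta(e,y,[.570,-.016,.09]),3.0306-y)
a=cv2.imread('pics/scene7.png')[170:330,210:350];b=cv2.imread('pics/side7.png')[130:290,260:400]
cv2.imwrite('pics/both7.png',cv2.resize(np.hstack([a,b]),None,fx=2.8,fy=2.8,interpolation=cv2.INTER_CUBIC))
```

```text
8.55 [ 0.57115722 -0.01622199  0.10689971] [-3.14147878e+00  1.37697769e-03  3.02586004e+00] 0.061291579721939084 [-0.00592184 -0.52367356 -1.24632329]
(np.float64(0.11751156822888299), np.float64(0.008687893487579887), np.float64(1.6899711538407123)) 0.004739963488229915
```

View pics/both7.png

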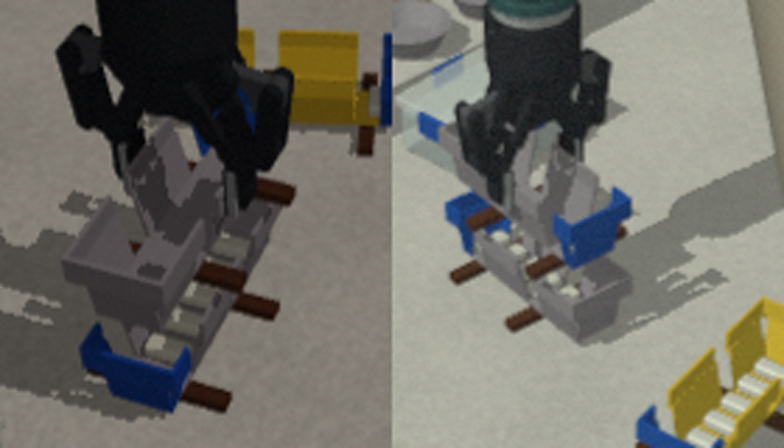

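Run:
```python
from pose import *
S=pickle.load(open('pics/scene7.pkl','rb'));D=pickle.load(open('pics/side7.pkl','rb'))
s=lambda x,y:(x/2.8+210,y/2.8+170)
d=lambda x,y:((x-392)/2.8+260,y/2.8+130)
f=lambda c,p,z:onz(c,*p,z)[:2].round(4)
print('scene upper grey',f(S,s(63,262),.137),f(S,s(180,285),.137),'lower blue',f(S,s(82,342),.06),f(S,s(190,360),.06))
print('side upper blue',f(D,d(555,220),.137),f(D,d(630,198),.137),'lower grey',f(D,d(568,305),.06),f(D,d(632,268),.06))
```

```text
scene upper grey [ 0.664  -0.0534] [0.6663 0.0151] lower blue [ 0.6554 -0.0564] [0.6542 0.0109]
side upper blue [0.5029 0.0274] [ 0.4817 -0.0343] lower grey [0.4893 0.0276] [ 0.4861 -0.0428]
```

Call:
step_arm --pt "0.2 0 0.3 0" --pt "0.4 0 0.6 0" --pt "0.4 0 0.9 0" --pt "0.4 0 1.1 0" --pt "0.4 0 1.2 0"

```text
t: 9.18
eef_pos: [0.5667, -0.0157, 0.0941]
orientation: [-3.142, -0.0, 3.026]
force: [-0.5, -0.0, -1.4]
width: 0.0606
```

Call:
step_arm --pt "0 0 0.1 0" --pt "0 0 0.2 0" --pt "0 0 0.3 0" --pt "0 0 0.3 0"

```text
t: 9.68
eef_pos: [0.5666, -0.0157, 0.0912]
orientation: [-3.142, -0.0, 3.026]
force: [-0.3, 0.5, -2.1]
width: 0.0615
```

Call:
step_arm --pt "0 0 0.1 0" --pt "0 0 0.1 0" --pt "0 0 0.2 0" --pt "0 0 0.2 0"

```text
t: 10.18
eef_pos: [0.5667, -0.0157, 0.09]
orientation: [-3.142, 0.0, 3.026]
force: [-1.7, 0.3, 4.2]
width: 0.0616
```

The force rose from -2 N to +4 N, so it has touched at TCP z = 0.090, as predicted. I'll check before letting go.

Run:
```python
from pose import *
for n in ['scene','side']:
  c=manip.read_camera(n); cv2.imwrite(f'pics/{n}8.png',c['img']); pickle.dump(c,open(f'pics/{n}8.pkl','wb'))
o=manip.get_obs();print(o['t'],o['eef_pos'],o['force'],o['ft_torque'])
a=cv2.imread('pics/scene8.png')[180:340,210:350];b=cv2.imread('pics/side8.png')[140:300,260:400]
cv2.imwrite('pics/both8.png',cv2.resize(np.hstack([a,b]),None,fx=2.8,fy=2.8,interpolation=cv2.INTER_CUBIC))
```

```text
10.275 [ 0.56669287 -0.01569795  0.0900042 ] [-2.98238366  0.70048396  5.31961919] [0.15359675 0.28677882 0.01357332]
```

View pics/both8.png

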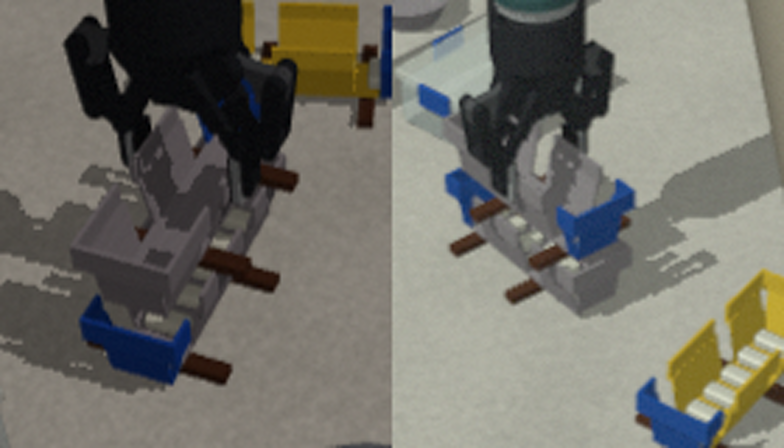

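Call:
step_arm --pt "0 0 0 0" --pt "0 0 0 0" --pt "0 0 0 0" --pt "0 0 0 0" --pt "0 0 0 0" --jaw 1

```text
t: 10.9
eef_pos: [0.5667, -0.0157, 0.0892]
orientation: [-3.142, -0.0, 3.026]
force: [0.1, 0.2, -0.4]
width: 0.0854
```

Call:
step_arm --pt "0 0 -0.5 0" --pt "0 0 -2 0" --pt "0 0 -5 0" --pt "0 0 -9 0" --pt "0 0 -14 0"

```text
t: 11.52
eef_pos: [0.5662, -0.0156, 0.2311]
orientation: [-3.142, -0.0, 3.026]
force: [0.9, -1.1, -0.6]
width: 0.0854
```

Call:
step_arm --pt "0 0 0 0" --pt "0 0 0 0"

```text
t: 11.78
eef_pos: [0.5663, -0.0156, 0.2297]
orientation: [-3.141, 0.0, 3.026]
force: [-0.5, 0.4, -0.6]
width: 0.0854
```

Run:
```python
from pose import *
for n in ['wrist','scene','side']:
  c=manip.read_camera(n); cv2.imwrite(f'pics/{n}9.png',c['img']); pickle.dump(c,open(f'pics/{n}9.pkl','wb'))
o=manip.get_obs();print(o['t'],o['eef_pos'],o['force'],o['width'])
a=cv2.imread('pics/scene9.png')[180:340,210:350];b=cv2.imread('pics/side9.png')[140:300,260:400]
cv2.imwrite('pics/both9.png',cv2.resize(np.hstack([a,b]),None,fx=2.8,fy=2.8,interpolation=cv2.INTER_CUBIC))
```

```text
11.925 [ 0.56571997 -0.01555602  0.22794876] [ 0.04037728 -0.2382122  -0.51786829] 0.08541198845825697
```

View pics/both9.png

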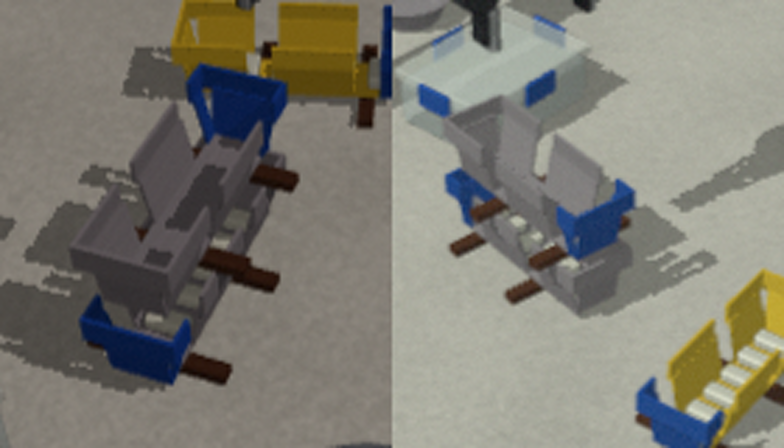

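View pics/wrist9.png

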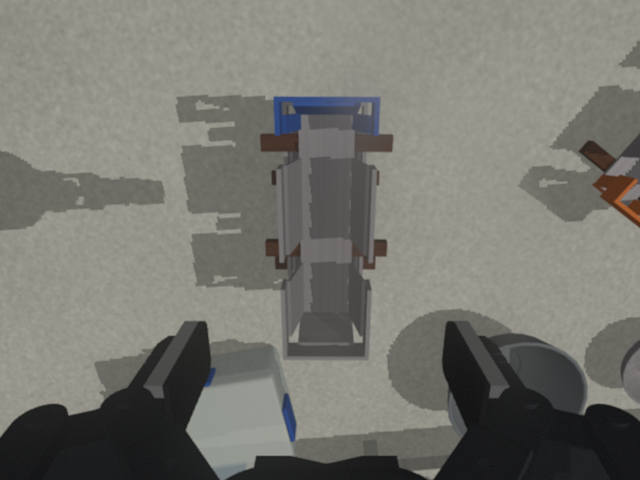

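```bash
python3 - <<'E'
from pose import *
c=pickle.load(open('pics/wrist9.pkl','rb'))
p=pose(c,[(274,97),(380,97),(283,359),(369,359)],z=.12);print('upper',p)
# lower runner outer ends, top z=.008: centre rows; left/right ends
r1=[onz(c,u,v,.008)[:2] for u,v in[(272,177),(379,176)]]
r2=[onz(c,u,v,.008)[:2] for u,v in[(276,269),(375,269)]]
print(r1,r2)
for F in([.575,-.0166],[.570,-.015]):
  for x in(-.024,.058+0.006):
    for s in(-.048,.048):
      y=-.111;q=[F[0]+x*np.cos(y)-s*np.sin(y),F[1]+x*np.sin(y)+s*np.cos(y),.008]
      print(F,x,s,np.round(proj(c,q),1))
E
python3 - <<'E'
import cv2
a=cv2.imread('pics/wrist9.png')[80:380,230:430];cv2.imwrite('pics/w9c.png',cv2.resize(a,None,fx=2,fy=2,interpolation=cv2.INTER_CUBIC))
E
```

```text
upper (array([ 0.57090958, -0.01532409]), np.float64(3.0236194819034976), np.float64(0.17911461972233472), np.float64(0.06157889583945493), np.float64(0.06219565609007329))
[array([ 0.54348095, -0.06080562]), array([0.553526  , 0.03403721])] [array([ 0.63193136, -0.07096803]), array([0.6428803 , 0.02367681])]
[0.575, -0.0166] -0.024 -0.048 [271.5 179.7]
[0.575, -0.0166] -0.024 0.048 [378.9 179.3]
[0.575, -0.0166] 0.064 -0.048 [275.8 270.3]
[0.575, -0.0166] 0.064 0.048 [375.4 270. ]
[0.57, -0.015] -0.024 -0.048 [272.4 174. ]
[0.57, -0.015] -0.024 0.048 [380.3 173.5]
[0.57, -0.015] 0.064 -0.048 [276.6 265.4]
[0.57, -0.015] 0.064 0.048 [376.7 265. ]
```

View pics/w9c.png

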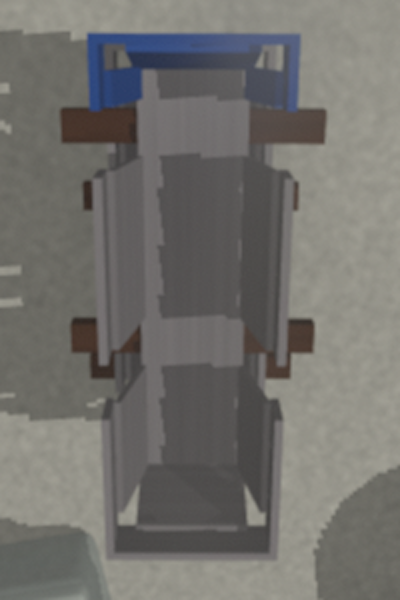

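The upper caddy measures (0.571, -0.015) with yaw 3.024. The lower runners fit about (0.573, -0.016) with yaw -0.11. That is 2–4 mm off centre and parallel within about 0.01 rad, so I'm handing in.

Run:
```python
from h import *
print(manip.hand_in()); print(manip.get_obs()['t'])
```

```text
the job is handed in; nothing more can be done
None
the job is handed in; nothing more can be done
```

The empty blue-ended caddy now stands on the rim of the filled caddy, turned end for end with the blue ends opposite. I handed the job in at about 12 s; no verdict is reported.

I gripped it by the rim band at 45 N and lowered it until the force rose by 6–7 N. TCP height was then 0.090 m, which puts its origin 60 mm up. I opened the jaws and backed off 14 cm straight up.

**Last checks:** The wrist view puts the upper caddy at (0.571, -0.015), yaw 3.024. The lower caddy's runners fit about (0.573, -0.016), yaw -0.11. That is 2–4 mm off centre and parallel within about 0.01 rad. It looked level in the scene and side views, with the jaws open and clear. The filled caddy had not visibly moved, and the arm never went near the orange one.

**Disagreements:**
- **Filled caddy position:** the cameras differed by about 5 mm in x: 0.575 by wrist, about 0.570 by the scene and side views. I aimed between the two.
- **Mid-lowering corner check:** rough corners suggested the caddy was 5–10 mm too far out in x. I shifted it 4 mm, and the final wrist check showed it well centred.

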